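Hold the water-test cell in the tester's light beam

TASK

Check the kettle water: take the small measuring cell by its two white frosted faces only, never touching its clear windows with the fingers, slide it along its tray out from under the overhanging rails, lift it out at the open bay and hold it upright in the gap between the two blocks of the water tester. Finish while still holding it there by the frosted faces: centred on the light beam, clear windows squarely facing the lamp and the detector, still, and touching nothing but the fingers. Leave the other things on the worktop where they are.

Things in the scene. Friction and masses are not known exactly. Their poses are not given: they have to be found in the camera images.
- cell_centre (a point): Centre of the loose measuring cell (40 mm above its underside), an upright rectangular cell 80 mm high, 0.11 kg, the same either way round. Its axes are the cell's: z up, white frosted faces at +y and -y, clear windows at +x and -x. At the start its axes are parallel to the tray's and it stands in the tray at x = 0, y = -36 to -20, z = 44 mm.
- tray: Grey tray fixed to the worktop, 66 (x) x 128 (y) x 18 mm; origin at the centre of its underside. The cell's foot stands on its 4 mm floor in a channel 54 mm wide along y, closed at y = -58, open at +64. Rails (z 14 to 18 mm, 41 mm slot between) overhang the foot, 5 mm clear above it, for y < +14. Beyond, the open bay has only 14 mm side walls: lift with the cell's centre past y = +32, e.g. +42.
- beam (a point): Middle of the tester's light beam, 64 mm above the worktop, half-way between its two blocks. Axes: x along the beam from the lamp block (-x, small round switch on top) to the detector block (+x, black display on top), z up; the gap is open above and at +y and -y. The cell's centre belongs here, its x axis along the beam, either way round.
- window_a: The cell's clear window at +x, 20 mm wide (y), 67 mm high; the windows' outsides are 36 mm apart and 2 mm proud of the frosted walls' edges. The fingers must not touch it. Origin and axes are the cell's (centre of the underside).
- window_b: The cell's clear window that faces the cell's -x, as window_a.
- frosted_a: The cell's flat, white, finely ribbed frosted wall at +y, to be held by one finger: 32 mm wide (x), from 5 to 72 mm above the cell's underside; the two frosted faces are 28 mm apart over their outsides. Origin and axes are the cell's (centre of the underside).
- frosted_b: The cell's frosted wall that faces the cell's -y, to be held by the other finger. Origin and axes as frosted_a.
- cell: The whole cell; origin at the centre of its underside, axes as cell_centre. A grey lid 34 (x) x 26 mm (y) is its top 8 mm. A grey foot flange, 50 mm (x) x 36 mm (y), 5 mm thick, is its bottom and sits under the tray's rails. It can be slid along the tray's floor or held up to 3 mm off it, clear of floor and rails.
- tester: The water tester, fixed to the worktop; origin at the centre of its underside, axes as beam. Grey base plate 142 (x) x 64 mm, 8 mm thick; on it two white blocks 34 (x) x 58 mm (y), tops 86 mm above the worktop, 66 mm gap between them.
- timer: Bystander: red round wind-up kitchen timer, 69 mm across, 60 mm high; origin at the centre of its underside. Leave it alone.
- mug: Bystander: white spotted mug, 83x110x89 mm; origin at the centre of its underside. Leave it alone.
- teaspoon: Bystander: steel teaspoon lying flat, 138x30x11 mm; origin at the centre of its underside. Leave it alone.
- lemon: Bystander: yellow lemon, 80x57x56 mm; origin at the centre of its underside. Leave it alone.
- mill: Bystander: small white and grey salt mill, 44 mm across, 90 mm high; origin at the centre of its underside. Leave it alone.
- moka_pot_1: Bystander: metal stove-top coffee pot, 98x155x174 mm; origin at the centre of its underside. Leave it alone.
There are look-alikes about, which are no part of the job. Leave any pink look-alike of the cell alone.

How it is judged:
On the way:
1. the cell has been slid along the channel, still low in the tray, into the open bay (its centre more than 26 mm past the tray's middle) (y of cell_centre in the frame of tray between 0.026 and 0.12 m and x of cell_centre in the frame of tray between -0.012 and 0.012 m and z of cell_centre in the frame of tray below 0.054 m), for 0.05 s.
At the end, for the whole second after the job is handed in: Fingers press on both frosted walls (over 0.5 N each); cell centre within 6 mm of the beam across it, 10 mm in height, 8 mm of mid-gap; cell x axis within 0.14 rad of the beam, upright within 0.12 rad, not touching the tester, slower than 0.02 m/s (contact force between the fingers and frosted_a above 0.5 N and contact force between the fingers and frosted_b above 0.5 N and y of cell_centre in the frame of beam between -0.006 and 0.006 m and z of cell_centre in the frame of beam between -0.01 and 0.01 m and x of cell_centre in the frame of beam between -0.008 and 0.008 m and angle between the x axis of cell and the x axis of beam, either way round below 0.14 rad and angle between cell's own z axis and vertical below 0.12 rad and contact force between cell and tester below 0.1 N and linear speed of cell below 0.02 m/s); the arm keeps its last pose, push and grip.
It fails at once if the fingers touch a clear window (contact force between the fingers and window_a above 0.3 N or contact force between the fingers and window_b above 0.3 N).
It fails at once if the cell is tipped over (angle between cell's own z axis and vertical above 0.6 rad).
It fails at once if a bystander is moved by more than 30 mm (distance of any of timer, mug, teaspoon, lemon, mill, moka_pot_1 from where it was at the start of the episode above 0.03 m).
It also fails if it takes over 40 s, if anything falls off the work surface, if the arm or the gripper's body presses on something with over 40 N, if the wrist force passes 120 N, or if a joint passes its speed limit or range.

ROBOT

A 6-joint arm with a two-finger parallel gripper is mounted at the origin on a cart in front of the work surface, level with it; the furniture and walls round the work are solid. World frame = base frame: x ahead of the robot, y to its left, z up, the work surface at z = 0. Lengths are in m, angles in rad, forces in N, time in s.
With the tool pointing down it reaches from about 0.375 to 0.925 m from the base axis. Payload 5.7 kg.
Tool frame: the origin (TCP) lies at the very end of the fingers, on their centre line; the grasp point (between the pads) lies 19 mm behind it; z points along the fingers, y is the line along which they close (so a half turn about z gives the same grasp; the last joint's range is limited). The gripper opens to 88 mm and grips with 3 to 60 N. Pads are 20 mm wide; open, the fingers measure 115 mm over their backs; the gripper's body (75 mm by 178 mm) begins 61 mm behind the grasp point.
Start: joints at [1.126, 0.359, 1.51, -0, 1.272, -0.115], TCP at [0.194, 0.568, 0.223] pointing down, gripper open.
Joint ranges: [-2.97, 2.97], [-1.01, 2.36], [0.21, 2.38], [-0.96, 4.11], [0.2, 2.71], [-2.98, 2.98]. Speed limits (rad/s): [2.39, 2.39, 3.14, 3.14, 3.14, 3.14].

INTERFACE

Orientations are given as a unit quaternion [x, y, z, w].
In Python, from cell import r gives the robot as it stands. The module is installed in compiled form; this text tells all that it offers.
- The arm moves only by the shell command python3 -m pendant 'ROWS'. ROWS is JSON, a list of rows, each an object of numbers: "jaw": the finger opening in cm, from 0 to 8.78; "dx", "dy", "dz": the shift along the tool's x, y, z in cm; "yaw": the turn about the tool's z in degrees. A call has 1 to 10 rows; each row shifts and turns the commanded pose from where the row before left it, along the tool's axes as they then stand; what a row does not reach is not made up. A row lasts 1/8 s, in which the tool goes at most 62.5 mm and 10.7 degrees, less where a joint would pass 70% of its speed; a pose out of reach is approached as far as the arm can. A call is refused whole if a number of a shift passes 6.25 or a number of a turn 10.7, either way. A call with a gripper value outside its range is refused whole. The fingers move at their own pace and stop on an object; the grip force is fixed at half the most. Time passes only in rows, so rows that do not move let the fingers close. It gives the time, the measured TCP pose, the force, the opening and the grip force at its end, in the units of the state.
- r.get_state(): the state, without advancing time (a new reading comes with each control period).
- r.capture(name): name is "scene" or "top" or "wrist"; returns a dict with "pixels" (400x640x3 uint8, red, green, blue), "fx", "fy", "cx", "cy" (pixels), "rvec" (rotation vector, rad) and "tvec" (3), from world to camera coordinates, as OpenCV has them. Camera axes: x right, y down, z forward; pixel columns grow to the right and rows downward; lengths in m; the calibration is good to about 2 mm. A picture is of the moment at which its call begins. There is no depth.
- r.finish_job(): hands the job in; it is judged then, once.
Trained networks look in a picture, given as the dict that the camera call returned (one of the last four; its "shot" number tells which), for a name from the list of things; names that differ only in an ending like _2 or _b are one class to them, and where a whole thing is asked for, a point or a joint stands for the part that bears it (a point fixed in the world has none). Each returns a list of dicts, best first, with "score" (0 to 1); they miss things now and then, are a little off and sometimes report something else, mostly with a low value. They report only what shows in the picture. A call takes as long as a camera call. They do not tell look-alikes from the thing itself.
- r.cut_out(query, picture): "pixels" (400x640 bool, what is visible of it) and "centre" ([row, column] in pixels, amid what is visible of it).
- r.place_of(query, picture): "centre" ([row, column] in pixels: a listed point, or the origin of a listed thing).
The state is a dict: "time": time; "qpos": joint angles; "joint_velocities": joint speeds; "tau": joint torques, N m; "eef_pos": TCP position; "eef_rot": TCP orientation; "force": force on the tool from outside, world axes, zero at the start; "torque": the same for the moment, N m; "opening": finger opening in m; "grip_force": force on a finger pad.
Only numpy, scipy, OpenCV 4.12 (cv2) and the standard library are available. Lean on these libraries where they do the work, as an engineer would, in place of code of your own. Each camera call takes 0.05 s, during which the arm holds its last target. There are 200 camera calls.

## Working session

There is one attempt and no reset: what is moved stays moved. The work goes in short steps, Python scripts to look and compute and a shell command to move; the robot and the scene stay as the last step left them, time stands still between calls to the robot, and variables do not carry over. Pictures are saved under pics/ and viewed, at most 10 in all, crops included, and the job is handed in when it is done.

```bash
mkdir -p pics
cat > h.py <<'E'
import numpy as np, cv2
from cell import r
def save(c,n): cv2.imwrite('pics/'+n, c['pixels'][:,:,::-1])
def ray(c,rc,z):
    R=cv2.Rodrigues(np.array(c['rvec'],float))[0]; t=np.array(c['tvec'],float).ravel()
    d=R.T@np.array([(rc[1]-c['cx'])/c['fx'],(rc[0]-c['cy'])/c['fy'],1]); o=-R.T@t
    return o+d*(z-o[2])/d[2]
def proj(c,P):
    p,_=cv2.projectPoints(np.array(P,float).reshape(-1,3),np.array(c['rvec'],float),np.array(c['tvec'],float),np.array([[c['fx'],0,c['cx']],[0,c['fy'],c['cy']],[0,0,1.]]),None)
    return p.reshape(-1,2)
E
python3 - <<'E'
from h import *
im=[]
for n in ['top','scene']:
    c=r.capture(n); save(c,n+'0.png')
    R=cv2.Rodrigues(np.array(c['rvec'],float))[0]; print(n,'cam at',(-R.T@np.array(c['tvec']).ravel()).round(3),c['fx'])
    for q,z in [('cell_centre',.044),('tray',0),('beam',.064),('tester',0),('cell',.004)]:
        for d in r.place_of(q,c)[:3]: print(q,round(d['score'],2),np.round(d['centre'],1),ray(c,d['centre'],z).round(3))
s=r.get_state(); print(s['eef_pos'],s['eef_rot'],s['time'])
E
```

```text
top cam at [0.48  0.014 1.084] 380.587145356498
cell_centre 0.77 [221.7 263.3] [0.525 0.146 0.044]
cell_centre 0.76 [178.7 423.6] [ 0.637 -0.298  0.044]
cell_centre 0.57 [268.7 291.6] [0.397 0.071 0.044]
tray 0.72 [219.9 272.8] [0.531 0.125 0.   ]
tray 0.22 [197.9 327. ] [ 0.592 -0.03   0.   ]
beam 0.62 [193.5 326.9] [ 0.597 -0.027  0.064]
beam 0.18 [216.5 269.2] [0.537 0.128 0.064]
tester 0.66 [194.7 325.4] [ 0.601 -0.025  0.   ]
cell 0.7 [199.2 325.6] [ 0.588 -0.026  0.004]
cell 0.6 [269.1 291.3] [0.393 0.074 0.004]
cell 0.51 [180.6 423. ] [ 0.638 -0.308  0.004]
scene cam at [-0.07  -0.38   0.949] 457.2702168949611
cell_centre 0.96 [232.7 429.1] [ 0.636 -0.293  0.044]
cell_centre 0.85 [247.1 249.9] [0.397 0.072 0.044]
tray 0.84 [218.6 263.3] [ 0.512  0.113 -0.   ]
beam 0.6 [199.7 325.7] [ 0.598 -0.028  0.064]
beam 0.49 [217.8 324.1] [ 0.545 -0.052  0.064]
tester 0.86 [218.1 326.1] [ 0.591 -0.033  0.   ]
cell 0.88 [204.8 261.2] [0.547 0.142 0.004]
cell 0.73 [240.7 429.4] [ 0.644 -0.298  0.004]
cell 0.66 [258.2 253.2] [0.394 0.066 0.004]
[0.19429726 0.56763138 0.22261912] [ 1.64141431e-01  9.86436813e-01 -5.86792072e-05 -1.88018303e-05] 0.6
```

View pics/top0.png

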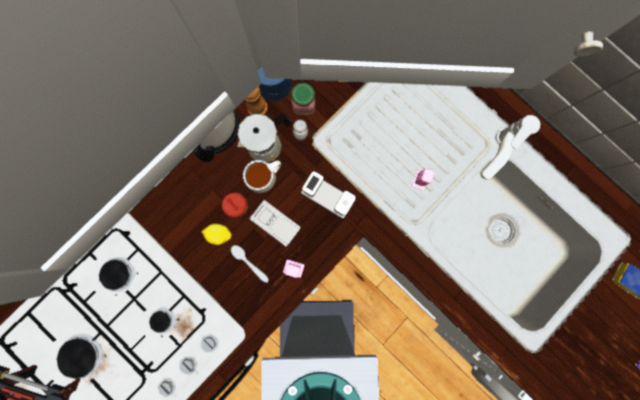

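View pics/scene0.png

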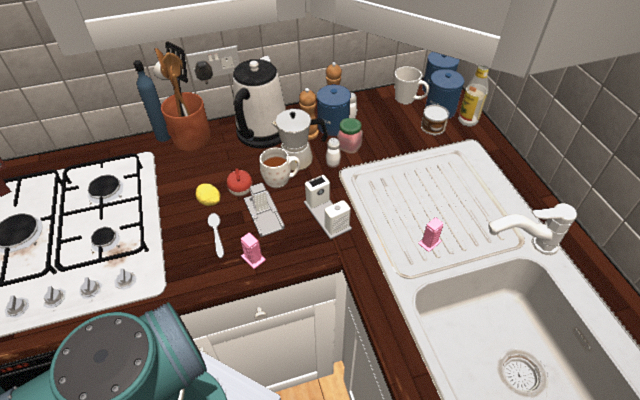

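The candidates are pink cells at top (423,179) and (292,269), plus a white-grey one in the tray at about top (265,213), scene (262,200). The tray one fits: it isn't pink and it stands in the tray. I'll confirm that with an enlarged crop.

Run:
```python
from h import *
t=r.capture('top'); s=r.capture('scene')
a=cv2.resize(t['pixels'][165:255,235:365],None,fx=6,fy=6,interpolation=cv2.INTER_CUBIC)[:, :780]
b=cv2.resize(s['pixels'][170:250,225:365],None,fx=6,fy=6,interpolation=cv2.INTER_CUBIC)
cv2.imwrite('pics/crops.png',cv2.resize(np.vstack([a[:,:780],b[:,:780]]),None,fx=.58,fy=.58)[:,:,::-1])
for q in ['tray','tester']:
    for c,n in((t,'top'),(s,'scene')):
        for d in r.cut_out(q,c)[:2]:
            m=d['pixels'].astype(np.uint8); print(q,n,round(d['score'],2),m.sum(),np.round(d['centre']))
            k=max(cv2.findContours(m,0,2)[0],key=len)
            box=cv2.boxPoints(cv2.minAreaRect(k)); print(np.array([ray(c,(p[1],p[0]),.014 if q=='tray' else .0) for p in box]).round(3)[:,:2].tolist())
```

```text
tray scene 0.83 793 [221. 266.]
[[0.532, 0.193], [0.598, 0.158], [0.507, 0.043], [0.447, 0.078]]
tray scene 0.36 381 [148. 334.]
[[0.854, 0.108], [0.875, 0.068], [0.764, 0.013], [0.744, 0.051]]
tester top 0.76 1244 [197. 324.]
[[0.608, 0.05], [0.673, 0.009], [0.593, -0.116], [0.529, -0.075]]
tester scene 0.76 1709 [210. 323.]
[[0.64, 0.093], [0.744, 0.06], [0.619, -0.116], [0.529, -0.08]]
```

View pics/crops.png

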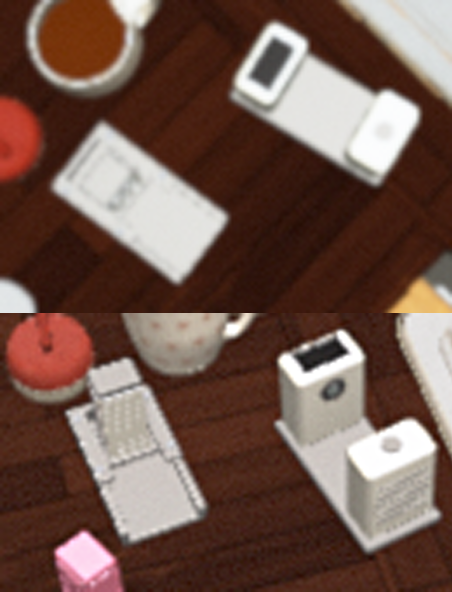

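The crop confirms it: the white cell is in the tray, at the closed end, top (52–103,122–187 in crop). The tester's switch (lamp) is at lower right and its display (detector) at upper left. Next, a coarse fit and approach.

Run:
```python
from h import *
from scipy.spatial.transform import Rotation as Ro
t=r.capture('top')
k=3.48
f=lambda p,z: ray(t,(p[1]/k+165-.5,p[0]/k+235-.5),z)[:2]
T=np.array([f(p,.016) for p in [(52,187),(103,122),(228,217),(181,283)]]) #closedL, closedR, open, open
print(T.round(3)); print('sizes',[np.linalg.norm(T[i]-T[(i+1)%4]).round(3) for i in range(4)])
yd=(T[2]+T[3]-T[0]-T[1]); print('centre',T.mean(0).round(4),'y heading deg',np.degrees(np.arctan2(yd[1],yd[0])).round(1))
# tester blocks tops z .086
D=f((271,65),.086); L=f((382,135),.086); print('det',D,'lamp',L,'mid',(D+L)/2,np.linalg.norm(D-L),'x heading',np.degrees(np.arctan2(*(D-L)[::-1])))
s=r.get_state(); R=Ro.from_quat(s['eef_rot']).as_matrix(); print(R.round(3),s['eef_pos'])
w=r.capture('wrist'); Rw=cv2.Rodrigues(np.array(w['rvec'],float))[0]; o=-Rw.T@np.array(w['tvec']).ravel()
print('wrist cam in tool',(R.T@(o-s['eef_pos'])).round(3),(R.T@Rw.T).round(2).tolist(),w['fx'])
```

```text
[[0.536 0.189]
 [0.588 0.148]
 [0.51  0.048]
 [0.458 0.086]]
sizes [np.float64(0.066), np.float64(0.127), np.float64(0.064), np.float64(0.129)]
centre [0.523  0.1175] y heading deg -127.6
det [0.62266119 0.01161329] lamp [ 0.56798102 -0.07171124] mid [ 0.59532111 -0.03004898] 0.09966392763520439 x heading 56.72585584746951
[[-0.946  0.324 -0.   ]
 [ 0.324  0.946 -0.   ]
 [-0.    -0.    -1.   ]] [0.19433155 0.56762996 0.22262809]
wrist cam in tool [ 0.082 -0.001 -0.162] [[0.0, -0.96, -0.29], [1.0, 0.0, -0.0], [0.0, -0.29, 0.96]] 300.02864728819316
```

```bash
python3 -m pendant '[{"dx":-4.6,"dy":-2.9},{"dx":-4.6,"dy":-2.9},{"dx":-4.6,"dy":-2.9},{"dx":-4.6,"dy":-2.9},{"dx":-4.6,"dy":-2.9},{"dx":-4.6,"dy":-2.9},{"dx":-4.6,"dy":-2.9},{"dx":-4.6,"dy":-2.9},{"dx":-4.6,"dy":-2.9},{"dx":-4.6,"dy":-2.9}]'
python3 -m pendant '[{"yaw":9.35},{"yaw":9.35},{"yaw":0},{"jaw":8.78}]'
python3 - <<'E'
from h import *
c=r.capture('wrist'); save(c,'w1.png')
for q,z in [('cell_centre',.044),('tray',0),('beam',.064),('frosted_a',.042)]:
    for d in r.place_of(q,c)[:3]: print(q,round(d['score'],2),np.round(d['centre'],1),ray(c,d['centre'],z).round(3))
print(r.get_state()['time'])
E
```

```text
1.25schema error: expected keys jaw, dx, dy, dz, yaw
schema error: expected keys jaw, dx, dy, dz, yaw
```

View pics/w1.png

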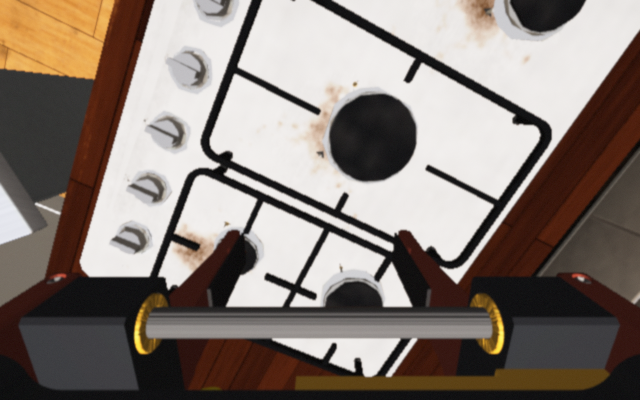

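The call was refused because every row needs all the keys, so the arm hasn't moved (the view shows the hob).

```bash
python3 -m pendant '[{"jaw":8.78,"dx":-4.6,"dy":-2.9,"dz":0,"yaw":0},{"jaw":8.78,"dx":-4.6,"dy":-2.9,"dz":0,"yaw":0},{"jaw":8.78,"dx":-4.6,"dy":-2.9,"dz":0,"yaw":0},{"jaw":8.78,"dx":-4.6,"dy":-2.9,"dz":0,"yaw":0},{"jaw":8.78,"dx":-4.6,"dy":-2.9,"dz":0,"yaw":0},{"jaw":8.78,"dx":-4.6,"dy":-2.9,"dz":0,"yaw":0},{"jaw":8.78,"dx":-4.6,"dy":-2.9,"dz":0,"yaw":0},{"jaw":8.78,"dx":-4.6,"dy":-2.9,"dz":0,"yaw":0},{"jaw":8.78,"dx":-4.6,"dy":-2.9,"dz":0,"yaw":0},{"jaw":8.78,"dx":-4.6,"dy":-2.9,"dz":0,"yaw":0}]' && python3 -m pendant '[{"jaw":8.78,"dx":0,"dy":0,"dz":0,"yaw":9.35},{"jaw":8.78,"dx":0,"dy":0,"dz":0,"yaw":9.35},{"jaw":8.78,"dx":0,"dy":0,"dz":0,"yaw":0},{"jaw":8.78,"dx":0,"dy":0,"dz":0,"yaw":0}]'
python3 - <<'E'
from h import *
c=r.capture('wrist'); save(c,'w2.png')
for q,z in [('cell_centre',.044),('tray',0),('beam',.064),('frosted_a',.042)]:
    for d in r.place_of(q,c)[:3]: print(q,round(d['score'],2),np.round(d['centre'],1),ray(c,d['centre'],z).round(3))
print(r.get_state()['time'])
E
```

```text
time: 2.5
eef_pos: [0.5367, 0.1428, 0.2228]
eef_rot: [0.164, 0.986, 0.0, 0.0]
force: [0.7, 0.3, -0.0]
opening: 0.0875
grip_force: 0.0
time: 3.0
eef_pos: [0.5355, 0.1444, 0.2227]
eef_rot: [0.321, 0.947, -0.0, 0.0]
force: [0.1, 0.4, -0.2]
opening: 0.0879
grip_force: 0.0
cell_centre 0.9 [120.1 186.2] [0.394 0.067 0.044]
cell_centre 0.77 [180.5 314.4] [0.534 0.138 0.044]
cell_centre 0.2 [173.2 317.4] [0.53  0.146 0.044]
tray 0.56 [174.  296.3] [0.521 0.117 0.   ]
beam 0.69 [303.8 238.1] [ 0.599 -0.033  0.064]
frosted_a 0.71 [124.3 200. ] [0.407 0.075 0.042]
frosted_a 0.46 [118.4 203.6] [0.404 0.083 0.042]
frosted_a 0.45 [173.8 319.5] [0.532 0.147 0.042]
3.25
```

View pics/w2.png

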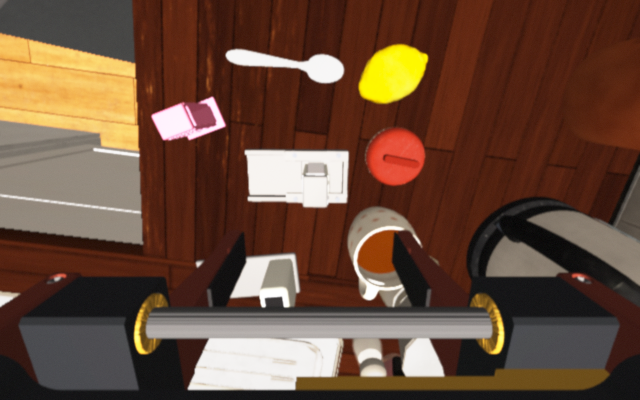

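The wrist view shows the tray at cols 247–348, rows 150–204, aligned with the image. The cell lid is at about (315,190), with the timer and mug to the right. I'll enlarge it to refine the cell position.

Run:
```python
from h import *
c=r.capture('wrist'); im=c['pixels'][140:215,240:355]
big=cv2.resize(im,None,fx=6.9,fy=6.9,interpolation=cv2.INTER_CUBIC).copy()
y=np.array([-.610,-.792]);x=np.array([.792,-.610]);T=np.array([.523,.1175])
def dr(P,col):
    p=((proj(c,P)-[240,140]+.5)*6.9).astype(int); cv2.polylines(big,[p],True,col,1)
def rect(ctr,hx,hy,z): return [np.r_[ctr+a*hx*x+b*hy*y,z] for a,b in((1,1),(1,-1),(-1,-1),(-1,1))]
dr(rect(T,.033,.064,.014),(255,0,0))
C=T-.028*y; print(C)
dr(rect(C,.017,.013,.084),(0,160,0)); dr(rect(C,.025,.018,.009),(0,0,255))
cv2.imwrite('pics/w3.png',big[:,:,::-1]); print(big.shape)
```

```text
[0.54008  0.139676]
(518, 794, 3)
```

View pics/w3.png

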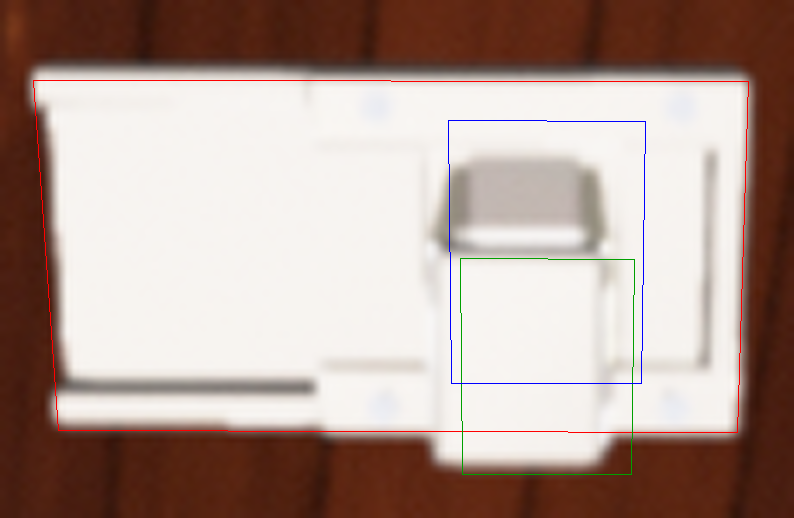

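```bash
python3 -m pendant '[{"jaw":5.2,"dx":-0.55,"dy":-0.54,"dz":3,"yaw":0},{"jaw":5.2,"dx":0,"dy":0,"dz":4.3,"yaw":0},{"jaw":5.2,"dx":0,"dy":0,"dz":0,"yaw":0},{"jaw":5.2,"dx":0,"dy":0,"dz":0,"yaw":0}]'
python3 - <<'E'
from h import *
c=r.capture('wrist'); save(c,'w4.png')
E
```

```text
time: 3.8
eef_pos: [0.5374, 0.1368, 0.1507]
eef_rot: [0.322, 0.947, 0.0, 0.0]
force: [0.2, 0.4, -0.2]
opening: 0.0529
grip_force: 0.0
```

View pics/w4.png

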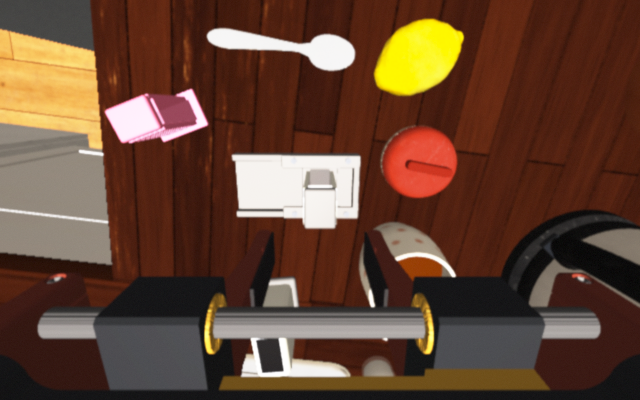

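Lid centre (320,205) sits midway between the fingers. Descending and closing.

```bash
python3 -m pendant '[{"jaw":5.2,"dx":0,"dy":0,"dz":4,"yaw":0},{"jaw":5.2,"dx":0,"dy":0,"dz":4,"yaw":0},{"jaw":5.2,"dx":0,"dy":0,"dz":2.5,"yaw":0},{"jaw":5.2,"dx":0,"dy":0,"dz":1.6,"yaw":0},{"jaw":5.2,"dx":0,"dy":0,"dz":0,"yaw":0},{"jaw":5.2,"dx":0,"dy":0,"dz":0,"yaw":0}]' && python3 -m pendant '[{"jaw":3.4,"dx":0,"dy":0,"dz":0,"yaw":0},{"jaw":2.6,"dx":0,"dy":0,"dz":0,"yaw":0},{"jaw":2.0,"dx":0,"dy":0,"dz":0,"yaw":0},{"jaw":2.0,"dx":0,"dy":0,"dz":0,"yaw":0},{"jaw":2.0,"dx":0,"dy":0,"dz":0,"yaw":0}]'
```

```text
time: 4.6
eef_pos: [0.5378, 0.1368, 0.0299]
eef_rot: [0.322, 0.947, 0.0, 0.001]
force: [-0.3, -0.7, 0.2]
opening: 0.0519
grip_force: 0.0
time: 5.22
eef_pos: [0.537, 0.1367, 0.0291]
eef_rot: [0.322, 0.947, 0.0, 0.0]
force: [0.5, 0.5, 5.7]
opening: 0.0278
grip_force: 30.0
```

```bash
python3 -m pendant '[{"jaw":2.0,"dx":0,"dy":0,"dz":-0.2,"yaw":0},{"jaw":2.0,"dx":0,"dy":0,"dz":0,"yaw":0},{"jaw":2.0,"dx":0,"dy":-0.8,"dz":0,"yaw":0},{"jaw":2.0,"dx":0,"dy":-1.2,"dz":0,"yaw":0},{"jaw":2.0,"dx":0,"dy":-1.0,"dz":0,"yaw":0},{"jaw":2.0,"dx":0,"dy":0,"dz":0,"yaw":0}]'
```

```text
time: 5.98
eef_pos: [0.5173, 0.112, 0.0306]
eef_rot: [0.323, 0.946, -0.0, -0.001]
force: [0.3, 0.4, -1.3]
opening: 0.0276
grip_force: 30.0
```

```bash
python3 -m pendant '[{"jaw":2.0,"dx":0,"dy":-1.0,"dz":0,"yaw":0},{"jaw":2.0,"dx":0,"dy":-1.3,"dz":0,"yaw":0},{"jaw":2.0,"dx":0,"dy":-1.2,"dz":0,"yaw":0},{"jaw":2.0,"dx":0,"dy":0,"dz":0,"yaw":0},{"jaw":2.0,"dx":0,"dy":0,"dz":0,"yaw":0}]'
python3 - <<'E'
from h import *
c=r.capture('scene'); cv2.imwrite('pics/s5.png',cv2.resize(c['pixels'][150:270,210:370],None,fx=4,fy=4)[:,:,::-1])
E
```

```text
time: 6.6
eef_pos: [0.4973, 0.0851, 0.0308]
eef_rot: [0.322, 0.947, 0.0, 0.0]
force: [0.1, -0.2, -1.4]
opening: 0.0276
grip_force: 30.0
```

View pics/s5.png

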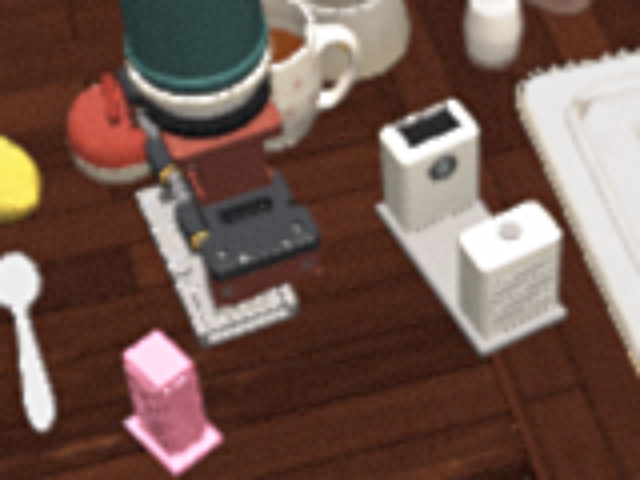

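The cell is in the open bay, low, and the arm is clear of everything. Lifting, then fitting the tester's pose.

```bash
python3 -m pendant '[{"jaw":2.0,"dx":0,"dy":0,"dz":-2.5,"yaw":0},{"jaw":2.0,"dx":0,"dy":0,"dz":-4,"yaw":0},{"jaw":2.0,"dx":0,"dy":0,"dz":-5,"yaw":0},{"jaw":2.0,"dx":0,"dy":0,"dz":-4,"yaw":0},{"jaw":2.0,"dx":0,"dy":0,"dz":0,"yaw":0}]'
cat > fit.py <<'E'
from h import *
from scipy.optimize import minimize
def model(c,v):
    m=np.zeros((400,640),np.uint8)
    a=v[2]; X=np.array([np.cos(a),np.sin(a)]);Y=np.array([-X[1],X[0]])
    for cx,hx,hy,z0,z1 in((0,.071,.032,0,.008),(-.05,.017,.029,.008,.086),(.05,.017,.029,.008,.086)):
        P=[np.r_[v[:2]+(cx+i*hx)*X+j*hy*Y,z] for i in(1,-1) for j in(1,-1) for z in(z0,z1)]
        k=np.zeros((1600,2560),np.uint8) if 0 else None
        h=cv2.convexHull(proj(c,P).astype(np.float32)).reshape(-1,2)
        cv2.fillConvexPoly(m,np.round(h*16).astype(np.int32),1,shift=4)
    return m
ms=[]
for n in('scene','top','wrist'):
    c=r.capture(n); save(c,'f_'+n+'.png'); d=[q for q in r.cut_out('tester',c) if q['score']>.4]
    if d: print(n,d[0]['score'],d[0]['pixels'].sum()); ms.append((n,c,d[0]['pixels']))
def cost(v,S): return sum(1-(model(c,v)&m).sum()/max(1,(model(c,v)|m).sum()) for _,c,m in S)
v0=np.array([.596,-.030,np.radians(56.7)])
def fit(S):
    return min((minimize(cost,v0+np.array(o),args=(S,),method='Nelder-Mead',options=dict(initial_simplex=v0+np.array([[0,0,0],[.008,0,0],[0,.008,0],[0,0,.1]])*s)) for o in[(0,0,0)] for s in(1,-1)),key=lambda q:q.fun)
for S in [[m] for m in ms]+[ms]:
    q=fit(S); print([s[0] for s in S],q.x[:2].round(4),np.degrees(q.x[2]).round(1),round(q.fun,3))
E
python3 fit.py
```

```text
time: 7.28
eef_pos: [0.4998, 0.0856, 0.1888]
eef_rot: [0.322, 0.947, 0.001, 0.003]
force: [0.6, -0.8, -1.3]
opening: 0.0277
grip_force: 30.0
scene 0.86 1599
top 0.95 1118
wrist 0.95 490
['scene'] [ 0.6013 -0.0276] 54.1 0.132
['top'] [ 0.5963 -0.0319] 57.9 0.13
['wrist'] [ 0.6007 -0.034 ] 52.1 0.944
['scene', 'top', 'wrist'] [ 0.5971 -0.0308] 55.0 1.218
```

```bash
python3 -m pendant '[{"jaw":2.0,"dx":-3.7,"dy":-0.8,"dz":0,"yaw":0},{"jaw":2.0,"dx":-3.7,"dy":-0.8,"dz":0,"yaw":0},{"jaw":2.0,"dx":-3.7,"dy":-0.8,"dz":0,"yaw":0},{"jaw":2.0,"dx":-3.65,"dy":-0.8,"dz":0,"yaw":0},{"jaw":2.0,"dx":0,"dy":0,"dz":0,"yaw":0}]' && python3 -m pendant '[{"jaw":2.0,"dx":0,"dy":0,"dz":0,"yaw":9.5},{"jaw":2.0,"dx":0,"dy":0,"dz":0,"yaw":9.5},{"jaw":2.0,"dx":0,"dy":0,"dz":0,"yaw":9.5},{"jaw":2.0,"dx":0,"dy":0,"dz":0,"yaw":9.5},{"jaw":2.0,"dx":0,"dy":0,"dz":0,"yaw":9.5},{"jaw":2.0,"dx":0,"dy":0,"dz":0,"yaw":9.5},{"jaw":2.0,"dx":0,"dy":0,"dz":0,"yaw":9.5},{"jaw":2.0,"dx":0,"dy":0,"dz":0,"yaw":9.5},{"jaw":2.0,"dx":0,"dy":0,"dz":0,"yaw":9.5},{"jaw":2.0,"dx":0,"dy":0,"dz":0,"yaw":0}]'
python3 - <<'E'
from h import *
from fit import model
w=r.capture('wrist'); s=r.capture('scene'); big=[]
for c,(r0,c0),f in((w,(0,0),1),(s,(160,270),4.2)):
    b=c['pixels'] if f==1 else cv2.resize(c['pixels'][160:260,270:420],None,fx=f,fy=f,interpolation=cv2.INTER_CUBIC)
    b=b.copy()
    a=np.radians(56.7);X=np.array([np.cos(a),np.sin(a)]);Y=np.array([-X[1],X[0]]);v=np.array([.597,-.030])
    for cx in(-.05,.05):
        P=[np.r_[v+(cx+i*.017)*X+j*.029*Y,.086] for i,j in((1,1),(1,-1),(-1,-1),(-1,1))]
        cv2.polylines(b,[((proj(c,P)-[c0,r0])*f).astype(int)],True,(255,0,0),1)
    P=[np.r_[v+i*.071*X+j*.032*Y,.008] for i,j in((1,1),(1,-1),(-1,-1),(-1,1))]
    cv2.polylines(b,[((proj(c,P)-[c0,r0])*f).astype(int)],True,(0,0,255),1)
    big.append(b[:,:630])
B=np.vstack([big[0],big[1]]); cv2.imwrite('pics/t6.png',cv2.resize(B,None,fx=.725,fy=.725)[:,:,::-1]); print(B.shape)
E
```

```text
time: 8.2
eef_pos: [0.5957, -0.0323, 0.1842]
eef_rot: [0.323, 0.946, -0.0, -0.0]
force: [-1.0, 0.5, -1.1]
opening: 0.0279
grip_force: 30.0
time: 9.45
eef_pos: [0.5932, -0.0294, 0.1847]
eef_rot: [0.879, 0.477, -0.001, -0.001]
force: [0.4, -0.4, -1.8]
opening: 0.0279
grip_force: 30.0
scene 0.6 1649
top 0.98 369
wrist 0.62 5064
['scene'] [ 0.5993 -0.0273] 55.8 0.12
['top'] [ 0.5928 -0.0319] 60.2 0.709
['wrist'] [ 0.5962 -0.03  ] 56.9 0.446
['scene', 'top', 'wrist'] [ 0.5963 -0.03  ] 57.7 1.293
(820, 630, 3)
```

View pics/t6.png

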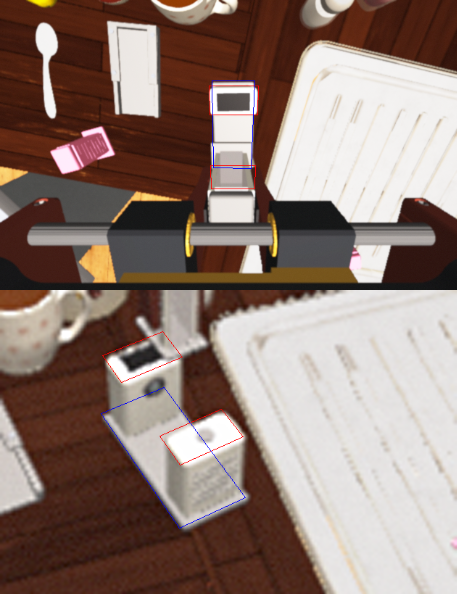

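The overlays match the tester's blocks to about 1–2 mm in both views. The cell is over the gap. Shifting 3–4 mm and lowering.

```bash
python3 -m pendant '[{"jaw":2.0,"dx":0.21,"dy":0.32,"dz":2.0,"yaw":0},{"jaw":2.0,"dx":0,"dy":0,"dz":2.0,"yaw":0},{"jaw":2.0,"dx":0,"dy":0,"dz":0,"yaw":0},{"jaw":2.0,"dx":0,"dy":0,"dz":0,"yaw":0}]'
```

```text
time: 10.35
eef_pos: [0.5986, -0.0303, 0.1463]
eef_rot: [0.879, 0.477, 0.0, 0.0]
force: [0.2, 0.4, -1.9]
opening: 0.0282
grip_force: 30.0
```

```bash
python3 -m pendant '[{"jaw":2.0,"dx":0,"dy":-0.15,"dz":2.4,"yaw":0},{"jaw":2.0,"dx":0,"dy":0,"dz":2.4,"yaw":0},{"jaw":2.0,"dx":0,"dy":0,"dz":2.4,"yaw":0},{"jaw":2.0,"dx":0,"dy":0,"dz":1.5,"yaw":0},{"jaw":2.0,"dx":0,"dy":0,"dz":1.0,"yaw":0},{"jaw":2.0,"dx":0,"dy":0,"dz":0,"yaw":0},{"jaw":2.0,"dx":0,"dy":0,"dz":0,"yaw":0},{"jaw":2.0,"dx":0,"dy":0,"dz":0,"yaw":0}]'
python3 - <<'E'
from h import *
w=r.capture('wrist'); s=r.capture('scene')
a=cv2.resize(w['pixels'][60:300,200:440],None,fx=1.8,fy=1.8); b=cv2.resize(s['pixels'][160:268,280:370],(360,432))
cv2.imwrite('pics/e7.png',np.hstack([a,b])[:,:,::-1])
for c in(w,s):
  for q,z in[('cell_centre',.064),('beam',.064)]:
    for d in r.place_of(q,c)[:2]: print(q,round(d['score'],2),ray(c,d['centre'],z).round(4))
E
```

```text
time: 11.35
eef_pos: [0.5975, -0.0295, 0.0494]
eef_rot: [0.879, 0.476, 0.001, 0.0]
force: [0.2, -0.5, -1.3]
opening: 0.0278
grip_force: 30.0
cell_centre 0.92 [ 0.5968 -0.0288  0.064 ]
beam 0.17 [0.5576 0.094  0.064 ]
cell_centre 0.87 [0.3877 0.0577 0.064 ]
cell_centre 0.78 [ 0.6185 -0.3016  0.064 ]
beam 0.78 [ 0.5983 -0.0287  0.064 ]
```

View pics/e7.png

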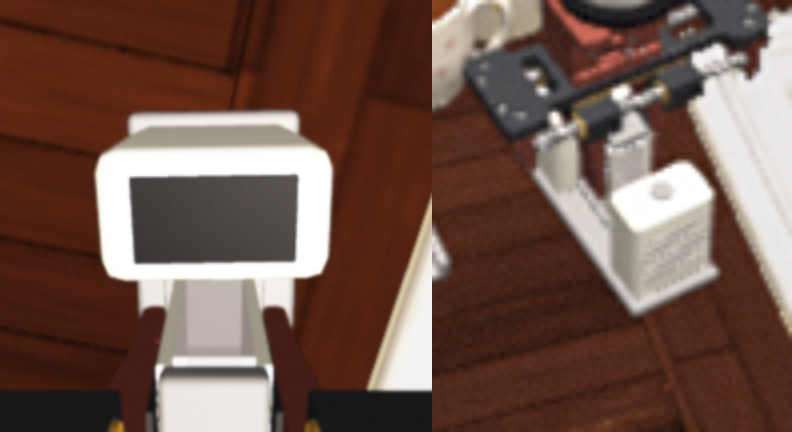

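The cell lid (col 214) lines up with the detector block (col 213). Cell centre and beam estimates agree within about 2 mm, and the force is only the cell's weight. Handing in.

```bash
python3 -c "
from h import *
print(r.finish_job())"
```

```text
the job is handed in; nothing more can be done
None
```

I handed the job in with the cell held by its frosted faces in the tester gap, about 2 mm or less from the beam centre by my last camera estimates and with no sign of touching anything else; the hand-in returned no verdict.

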